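# Clear away after weighing tea samples

## Task

The weighing is done, so clear away the four things left along the front of the worktop. Stand the glass vial in the empty middle cell of the white vial rack, stand the brass weight in the well of its wooden case and then shut the case's lid, and set each of the two loose sample tins upright in the bay of the wooden tray that already holds a tin of its own kind (low with low, tall with tall). Do not knock over the tins that already stand in the tray.

Things in the scene. Friction and masses are not known exactly. Their poses are not given: they have to be found in the camera images.
- vial_mid (a point): The loose glass vial with a blue screw cap: 23 mm across, 59 mm tall, standing on the worktop; the point is its centre, half-way up (30 mm above its underside). Its z axis points up along the vial.
- weight_mid (a point): The loose brass calibration weight: a round body 25 mm across and 16 mm tall with a knob 14 mm across on top, 22 mm tall in all; the point is its centre, 11 mm above its underside. z up.
- low_tin_mid (a point): The loose low, broad round sample tin, cream: 64 mm across, 48 mm tall, its lid stuck on; the point is its centre, 24 mm above its underside. z up.
- tall_tin_mid (a point): The loose tall, narrow round sample tin, dark green: 57 mm across, 66 mm tall, its lid stuck on; the point is its centre, 33 mm above its underside. z up.
- vial_rack: White plastic vial rack, fixed: open box 46 (its x) by 138 (its y) by 22 mm high, two cross walls make a row of three cells along its y, each 40 by about 42 mm inside, 44 mm apart; floor and walls 3 mm. A black-capped vial (24 mm across, top 63 mm above the worktop) stands in each end cell; the middle cell, centred on the rack's origin, is empty. Origin: centre of the underside.
- weight_case: Small dark wooden case for the weight, fixed, lid open at the start. Its box is 78 mm wide (its x; the hinge is on its +x side, to the left seen from the robot) and 120 mm long (its y), walls 6 mm thick and 32 mm high. Inside, 66 by 108 mm, lies felt 3 mm thick with a round well 46 mm wide at the centre; the weight stands in the well on the floor, 6 mm above the worktop. Origin: centre of the underside.
- weight_case_lid (a joint): The case's lid: 0 shut, about 1.8 open, resting past upright. Hinge along the case's y axis at x = +39, z = 32 mm of the case. A plate 78 x 120 x 10 mm; open at 1.8 its free edge is 108 mm above the worktop, at x = +57 (inner face) to +66 mm (back face) of the case. Turns easily: pushed from behind towards the case's -x well past upright (1.57) it falls shut by its own weight and stays shut.
- tin_tray: Low wooden tray, fixed: 172 (its x) by 188 mm (its y), walls 16 mm high, walls and floor 4 mm thick. A dividing wall along its x axis makes two bays side by side, each 164 mm long (x) and 88 mm wide, centred at y = +46 and -46 mm. In each, one tin stands at the far end (x about +43 mm); the near end (x about -40 mm) is free. Origin: centre of the underside; its -x side faces the robot.
- tray_tin_low_mid (a point): The low, broad grey sample tin (64 mm across, 48 mm tall) that already stands in one bay of the tray: that bay is for low tins, and it may be either one. The point is its centre, 24 mm above its underside. z up.
- tray_tin_tall_mid (a point): The tall cream sample tin (62 mm across, 70 mm tall) that already stands in the other bay of the tray: that bay is for tall tins. The point is its centre, 35 mm above its underside. z up.

How it is judged (in metres and radians):
At the end, for the whole second after the job is handed in: Vial on the floor of the rack's middle cell (tilt under 0.15 rad); weight upright (0.1) in the case's well, within 15 mm of its centre, lid below 0.06 rad; each loose tin upright (0.12) on the tray's floor in the bay of the tin of its kind, and those two tins still upright there; all at rest (x of vial_mid in the frame of vial_rack between -0.02 and 0.02 m and y of vial_mid in the frame of vial_rack between -0.022 and 0.022 m and z of vial_mid in the frame of vial_rack below 0.0385 m and angle between vial_mid's own z axis and vertical below 0.15 rad and horizontal distance between weight_mid and weight_case below 0.015 m and z of weight_mid in the frame of weight_case below 0.019 m and angle between weight_mid's own z axis and vertical below 0.1 rad and value of joint weight_case_lid below 0.06 rad and ((y of low_tin_mid in the frame of tin_tray between 0.008 and 0.086 m and y of tray_tin_low_mid in the frame of tin_tray between 0.008 and 0.086 m) or (y of low_tin_mid in the frame of tin_tray between -0.086 and -0.008 m and y of tray_tin_low_mid in the frame of tin_tray between -0.086 and -0.008 m)) and x of low_tin_mid in the frame of tin_tray between -0.08 and 0.08 m and z of each of low_tin_mid, tray_tin_low_mid in the frame of tin_tray below 0.034 m and angle between each of low_tin_mid, tray_tin_low_mid, tall_tin_mid, tray_tin_tall_mid's own z axis and vertical below 0.12 rad and x of tray_tin_low_mid in the frame of tin_tray between -0.08 and 0.08 m and ((y of tall_tin_mid in the frame of tin_tray between 0.008 and 0.086 m and y of tray_tin_tall_mid in the frame of tin_tray between 0.008 and 0.086 m) or (y of tall_tin_mid in the frame of tin_tray between -0.086 and -0.008 m and y of tray_tin_tall_mid in the frame of tin_tray between -0.086 and -0.008 m)) and x of tall_tin_mid in the frame of tin_tray between -0.08 and 0.08 m and z of tall_tin_mid in the frame of tin_tray below 0.043 m and x of tray_tin_tall_mid in the frame of tin_tray between -0.08 and 0.08 m and z of tray_tin_tall_mid in the frame of tin_tray below 0.045 m and linear speed of each of vial, weight, low_tin, tall_tin below 0.02 m/s); the robot touches nothing.
It fails at once if a tin that already stood in the tray is knocked over (angle between any of tray_tin_low_mid, tray_tin_tall_mid's own z axis and vertical above 0.6 rad).
It also fails if it takes over 112 s, if anything falls off the work surface, if the arm or the gripper's body presses on something with over 40 N, if the wrist force passes 120 N, or if a joint passes its speed limit or range.

## Robot

A 6-joint arm with a two-finger parallel gripper is mounted at the origin on a cart in front of the work surface, level with it; the furniture and walls round the work are solid. World frame = base frame: x ahead of the robot, y to its left, z up, the work surface at z = 0. Lengths are in mm, angles in rad, forces in N, time in s.
With the tool pointing down it reaches from about 400 to 925 mm from the base axis. Payload 12.5 kg.
Tool frame: the origin (TCP) lies between the finger pads; the fingertips stand 25 mm ahead of it and the grasp point (between the pads) lies 6 mm ahead of it; z points along the fingers, y is the line along which they close (so a half turn about z gives the same grasp; the last joint's range is limited). The gripper opens to 95 mm and grips with 3 to 60 N. Pads are 20 mm wide; open, the fingers measure 119 mm over their backs; the gripper's body (75 mm by 180 mm) begins 59 mm behind the grasp point.
Start: joints at [-1.282, 0.491, 1.559, -0, 1.092, -0.106], TCP at [240.413, -576.928, 239.661] pointing down, gripper open.
Joint ranges: [-3.1, 3.1], [-0.84, 2.19], [0.05, 2.79], [-1.13, 4.28], [0.06, 2.93], [-2.69, 2.69]. Speed limits (rad/s): [2.22, 2.22, 2.79, 3.14, 3.14, 3.14].

## Interface

Orientations are given as [roll, pitch, yaw] about the fixed x, y, z axes, in that order (R = Rz(yaw) Ry(pitch) Rx(roll)).
In Python, from cell import state, read_camera, job_done, cut_out gives the robot as it stands. The module is installed in compiled form; this text tells all that it offers.
- The arm moves only by the tool jog_arm, never from a script. Its argument "motion" is a list of rows, each a list of 2 entries, a list of its own where there are three numbers: the shift along the tool's x, y, z in mm, then the turn about the tool's z in rad. A call has 1 to 5 rows; each row is the pose to reach, as a shift and turn from the pose commanded when the call began, along the tool's axes at that moment; what a row does not reach only later rows make up. A row lasts 1/10 s, in which the tool goes at most 50 mm and 8.59 degrees, less where a joint would pass 70% of its speed; a pose out of reach is approached as far as the arm can. A call with a gripper value outside its range is refused whole. "grip" is the closure, from 0 (fully open) to 1 (shut), set as the call begins (left out, the last holds). The fingers move at their own pace and stop on an object; the grip force is fixed at half the most. Time passes only in rows, so rows that repeat a pose let the fingers close. It gives the time, the measured TCP pose, the force, the opening and the grip force at its end, in the units of the state.
- state(): the state, without advancing time (a new reading comes with each control period).
- read_camera(name): name is "side" or "top" or "wrist"; returns a dict with "img" (384x512x3 uint8, blue, green, red), "vertical_fov" (degrees; the focal length in pixels is half the picture's height over the tangent of half this angle, whatever the lens; pixels are square), "cx", "cy" (the principal point, pixels), "k1" (the pictures are not rectified: a ray, as slopes to the right and down, at radius r is drawn at 1 + k1 r^2 times it, then the intrinsics apply), "extrinsics" (4x4, takes a point from camera to world coordinates). Camera axes: x right, y up, looking along -z (the intrinsics and any distortion apply to the point x, -y, -z); pixel columns grow to the right and rows downward; lengths in mm; the calibration is good to about 2 mm. A picture is of the moment at which its call begins. There is no depth.
- job_done(): hands the job in; it is judged then, once.
Trained networks look in a picture, given as the dict that the camera call returned (one of the last four; its "shot" number tells which), for a name from the list of things; names that differ only in an ending like _2 or _b are one class to them, and where a whole thing is asked for, a point or a joint stands for the part that bears it (a point fixed in the world has none). Each returns a list of dicts, best first, with "p" (0 to 1); they miss things now and then, are a little off and sometimes report something else, mostly with a low value. They report only what shows in the picture. A call takes as long as a camera call.
- cut_out(name, picture): "region" (384x512 bool, what is visible of it) and "box" ([left, top, right, bottom] in pixels, round what is visible of it).
The state is a dict: "t": time; "joints": joint angles; "qvel": joint speeds; "tau": joint torques, N m; "eef_pos": TCP position; "tcp_rot": TCP orientation; "ft_force": force on the tool from outside, world axes, zero at the start; "moment": the same for the moment, N m; "opening": opening from 0.0 (shut) to 1.0 (fully open); "grip_force": force on a finger pad.
Only numpy, scipy, OpenCV 4.12 (cv2) and the standard library are available. Lean on these libraries where they do the work, as an engineer would, in place of code of your own. Each camera call takes 0.05 s, during which the arm holds its last target. There are 200 camera calls.

## Working session

There is one attempt and no reset: what is moved stays moved. The work goes in short steps, Python scripts to look and compute and a tool call to move; the robot and the scene stay as the last step left them, time stands still between calls to the robot, and variables do not carry over. Pictures are saved under pics/ and viewed, at most 16 in all, crops included, and the job is handed in when it is done.

Besides the shell and the picture viewer there is one more tool, called after "Emit:" as name(argument=value, ...), one argument or row to a line, values as JSON. jog_arm: Moves the arm, as the interface text tells. Its arguments: {"type":"object","properties":{"motion":{"type":"array"},"grip":{"type":"number"}},"required":["motion"]}

```bash
mkdir -p pics; ls; cat > h.py <<'E'
import numpy as np, cv2
from cell import state, read_camera, job_done, cut_out
def K(p):
    f=p["img"].shape[0]/2/np.tan(np.radians(p["vertical_fov"])/2)
    return np.array([[f,0,p["cx"]],[0,f,p["cy"]],[0,0,1.]]),np.array([p["k1"],0,0,0,0.])
F=np.diag([1,-1,-1.])
def ray(p,uv):
    k,d=K(p); s=cv2.undistortPoints(np.array(uv,float).reshape(-1,1,2),k,d)[:,0]
    E=np.array(p["extrinsics"]); v=np.c_[s,np.ones(len(s))]@F@E[:3,:3].T
    return E[:3,3],v
def onz(p,uv,z):
    o,v=ray(p,uv); return o+v*((z-o[2])/v[:,2])[:,None]
def proj(p,P):
    k,d=K(p);E=np.array(p["extrinsics"]); c=(np.array(P,float).reshape(-1,3)-E[:3,3])@E[:3,:3]@F
    return cv2.projectPoints(c,np.zeros(3),np.zeros(3),k,d)[0][:,0]
E
python3 - <<'E'
from h import *
print(state())
for n in("top","side"):
    p=read_camera(n);cv2.imwrite(f"pics/{n}0.png",p["img"])
    print(n,p["vertical_fov"],p["k1"],np.round(p["extrinsics"],2).tolist())
    for t in["vial_mid","weight_mid","low_tin_mid","tall_tin_mid","vial_rack","weight_case","weight_case_lid","tin_tray","tray_tin_low_mid","tray_tin_tall_mid"]:
        print(t,[(round(float(r["p"]),2),np.round(r["box"]).tolist(),int(r["region"].sum())) for r in cut_out(t,p)[:3]])
E
```

```text
pics
{'t': 0.0, 'joints': array([-1.28160284e+00,  4.91514754e-01,  1.55946181e+00, -1.54629366e-05,
        1.09169318e+00, -1.05600012e-01]), 'qvel': array([-0.00061323,  0.0006052 ,  0.00087246, -0.00027305,  0.00067896,
        0.00089926]), 'tau': array([ 2.47409749e-03, -6.12635851e+01, -2.58178121e+01,  6.93100621e-02,
        4.82236978e-02, -6.92578283e-05]), 'eef_pos': array([ 240.33994606, -576.70042991,  239.08531365]), 'tcp_rot': array([-3.14052012e+00, -9.98914644e-05,  3.94800580e-01]), 'ft_force': array([-0.83476214, -0.39988349, -0.47228481]), 'moment': array([ 0.00794127,  0.0066437 , -0.01288562]), 'grip_force': 0.0, 'opening': 0.9979518251569113}
top 48.260709510877945 -0.048046002120677604 [[-0.03, 1.0, -0.09, 427.77], [-1.0, -0.03, -0.02, -8.03], [-0.02, 0.09, 1.0, 1134.25], [0.0, 0.0, 0.0, 1.0]]
vial_mid [(0.51, [379.0, 216.0, 396.0, 229.0], 131), (0.15, [232.0, 224.0, 242.0, 238.0], 75)]
weight_mid []
low_tin_mid [(0.96, [269.0, 218.0, 292.0, 241.0], 492)]
tall_tin_mid [(0.7, [327.0, 212.0, 359.0, 231.0], 463)]
vial_rack []
weight_case [(0.79, [322.0, 141.0, 3
[... 286 characters left out ...]
 184.0], 639), (0.45, [178.0, 163.0, 200.0, 183.0], 496)]
side 46.31415170075101 -0.03531798125722804 [[0.39, 0.43, -0.82, -385.44], [-0.92, 0.16, -0.35, -377.77], [-0.02, 0.89, 0.46, 568.16], [0.0, 0.0, 0.0, 1.0]]
vial_mid [(0.81, [370.0, 233.0, 384.0, 262.0], 295)]
weight_mid [(0.66, [212.0, 223.0, 217.0, 231.0], 92)]
low_tin_mid [(0.74, [244.0, 214.0, 274.0, 243.0], 723)]
tall_tin_mid [(0.78, [317.0, 220.0, 341.0, 255.0], 848), (0.39, [311.0, 167.0, 340.0, 216.0], 748)]
vial_rack [(0.8, [249.0, 191.0, 305.0, 210.0], 702)]
weight_case [(0.75, [314.0, 167.0, 370.0, 235.0], 1805)]
weight_case_lid [(0.84, [313.0, 167.0, 340.0, 216.0], 748)]
tin_tray []
tray_tin_low_mid []
tray_tin_tall_mid []
```

```bash
python3 - <<'E'
import cv2
a=cv2.imread("pics/top0.png")[120:260,120:410];cv2.imwrite("pics/a.png",cv2.resize(a,(800,386),interpolation=cv2.INTER_CUBIC))
a=cv2.imread("pics/side0.png")[110:290,130:410];cv2.imwrite("pics/b.png",cv2.resize(a,(800,514),interpolation=cv2.INTER_CUBIC))
E
```

```text
(no output)
```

View pics/a.png

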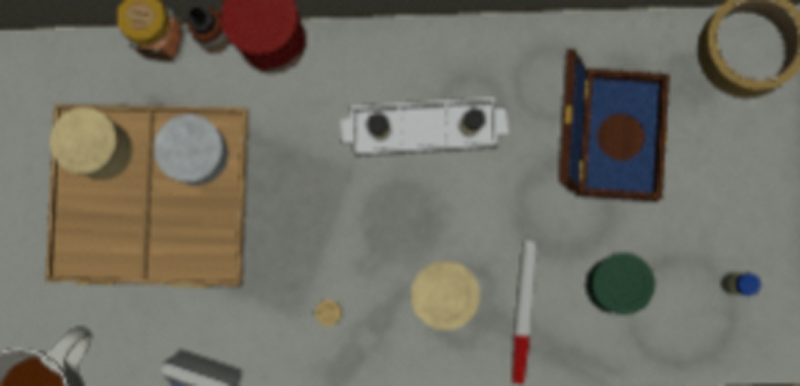

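View pics/b.png

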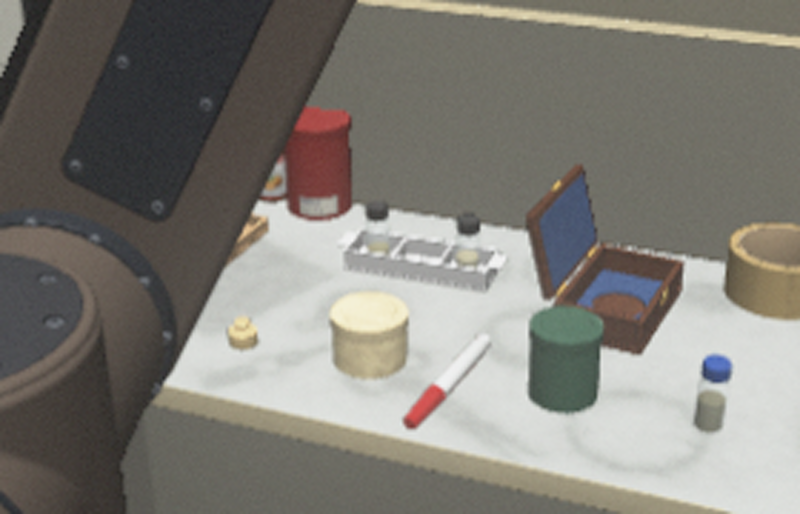

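Top crop: the tray is at left with its tall cream tin in the left bay and its low grey tin in the right. The rack is at centre (crop ~425,127), and the case at (622,137) with its lid open to the left. The loose weight is at (328,312), low tin (446,296), tall tin (622,284) and vial (748,284). A pen lies at (523,310). The side view agrees.

```bash
python3 - <<'E'
from h import *
p=read_camera("top")
def c(l,z): 
    return np.round(onz(p,np.array(l,float)/2.759+120-0.3,z),1).tolist()
for n,l,z in [("weight",[(328,311)],20),("low",[(446,296)],48),("tall",[(622,284)],66),("vial",[(748,284)],59),("rack",[(350,106),(494,97),(498,146),(355,155)],22),("case",[(587,70),(668,75),(661,198),(580,190)],32),("well",[(622,137)],6),("tray",[(55,107),(247,110),(242,286),(48,280)],16),("ttall",[(84,141)],70),("tlow",[(189,149)],48),("pen",[(530,242),(518,380)],8),("roll",[(755,47)],50)]:
    q=c(l,z); print(n,q, np.round(np.mean(q,0),1))
w=read_camera("wrist"); print(w["vertical_fov"],w["k1"],w["cx"],w["cy"]);E=np.array(w["extrinsics"]);print(E.round(3).tolist())
from scipy.spatial.transform import Rotation as R
s=state();T=R.from_euler("xyz",s["tcp_rot"]).as_matrix();print(T.round(3).tolist());print("cam in tool",T.T@(E[:3,3]-s["eef_pos"]),(T.T@E[:3,:3]).round(3).tolist())
E
```

```text
weight [[431.1, 85.0, 20.0]] [431.1  85.   20. ]
low [[441.8, -25.9, 48.0]] [441.8 -25.9  48. ]
tall [[448.0, -184.1, 66.0]] [ 448.  -184.1   66. ]
vial [[444.8, -299.3, 59.0]] [ 444.8 -299.3   59. ]
rack [[625.1, 59.6, 22.0], [629.6, -77.6, 22.0], [582.5, -79.8, 22.0], [577.9, 55.9, 22.0]] [603.8 -10.5  22. ]
case [[650.9, -165.6, 32.0], [643.9, -241.7, 32.0], [527.7, -229.5, 32.0], [537.4, -154.3, 32.0]] [ 590.  -197.8   32. ]
well [[589.9, -200.1, 6.0]] [ 589.9 -200.1    6. ]
tray [[634.4, 346.0, 16.0], [625.4, 159.1, 16.0], [456.8, 166.5, 16.0], [467.3, 352.9, 16.0]] [546.  256.1  16. ]
ttall [[592.0, 301.9, 70.0]] [592.  301.9  70. ]
tlow [[584.7, 209.2, 48.0]] [584.7 209.2  48. ]
pen [[491.4, -108.0, 8.0], [361.4, -92.1, 8.0]] [ 426.4 -100.     8. ]
roll [[664.5, -320.1, 50.0]] [ 664.5 -320.1   50. ]
70.6329983367162 -0.046705148312280946 258.31705165005263 193.62745527355798
[[0.385, 0.886, 0.259, 312.92], [-0.923, 0.369, 0.108, -546.182], [0.0, -0.28, 0.96, 385.081], [0.0, 0.0, 0.0, 1.0]]
[[0.923, 0.385, 0.0], [0.385, -0.923, -0.0], [0.0, 0.0, -1.0]]
cam in tool [  78.75792739   -0.47827222 -145.41956257] [[0.0, 0.96, 0.28], [1.0, -0.0, -0.0], [0.0, 0.28, -0.96]]
```

Emit:
jog_arm(
  motion=[
    [[37,-22,5],-0.15],
    [[74,-44,10],-0.29],
    [[111,-66,15],-0.44],
    [[148,-89,20],-0.588],
    [[148,-89,20],-0.588],
  ],
)

```text
t: 1.7
eef_pos: [344.8, -434.1, 219.4]
tcp_rot: [-3.14, -0.001, 0.991]
ft_force: [-0.8, -0.6, 0.4]
opening: 1.002
grip_force: 0.0
```

```bash
cat >> h.py <<'E'
from scipy.spatial.transform import Rotation as R
def go(x,y,z,yaw,src=None):
    s=state();q=s["eef_pos"];yw=s["tcp_rot"][2]
    if src: q,yw=np.array(src[:3]),src[3]
    c,n=np.cos(yw),np.sin(yw);d=np.array([x,y,z])-q
    print("at",q.round(1),round(yw,3),"shift",np.round([c*d[0]+n*d[1],n*d[0]-c*d[1],-d[2]],1),"turn",round(-(yaw-yw),3))
E
python3 -c "
from h import *
go(445,-299,200,1.571)"
```

```text
at [ 344.8 -434.1  219.4] 0.991 shift [168.    9.9  19.4] turn -0.58
```

Emit:
jog_arm(
  motion=[
    [[42,2,5],-0.145],
    [[84,5,10],-0.29],
    [[126,7,15],-0.435],
    [[168,10,20],-0.58],
    [[168,10,20],-0.58],
  ],
)

```text
t: 2.2
eef_pos: [445.7, -301.5, 199.8]
tcp_rot: [3.141, -0.0, 1.568]
ft_force: [-0.3, -0.7, -0.4]
opening: 0.726
grip_force: 0.0
```

```bash
cat >> h.py <<'E'
def look(n,z,name=None,cam="wrist"):
    p=read_camera(cam)
    if name: cv2.imwrite(f"pics/{name}.png",p["img"])
    for r in cut_out(n,p)[:2]:
        m=r["region"].astype(np.uint8); b=r["box"]
        print(n,round(float(r["p"]),2),np.round(b),"boxmid@z",onz(p,[[(b[0]+b[2])/2,(b[1]+b[3])/2]],z).round(1).tolist())
    return p
E
python3 -c "
from h import *
p=look('vial_mid',30,'w1')
print(proj(p,[[445,-299,59],[445,-299,0]]))
go(445,-299,200,1.571)"
```

```text
vial_mid 0.73 [249. 169. 270. 199.] boxmid@z [[446.7, -301.9, 30.0]]
[[258.08364719 187.85484253]
 [258.12302502 176.11145977]]
at [ 444.5 -303.6  199.7] 1.562 shift [ 4.6  0.5 -0.3] turn -0.009
```

View pics/w1.png

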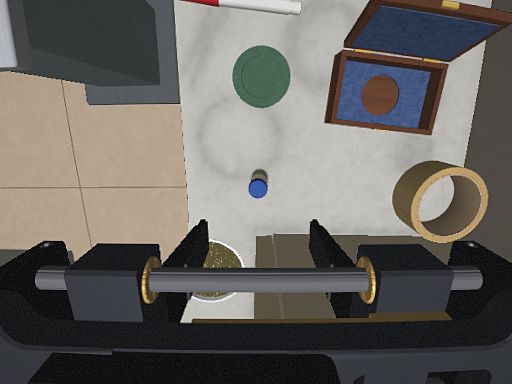

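The vial cap is at (258,189) in the wrist picture, between but ahead of the fingers. The case and tall tin show too. The opening reads 0.726, which I'll check.

Emit:
jog_arm(
  motion=[
    [[0,0,0],0],
    [[0,0,0],0],
  ],
  grip=0.0,
)

```text
t: 2.5
eef_pos: [443.8, -304.5, 199.6]
tcp_rot: [-3.141, 0.0, 1.56]
ft_force: [-1.3, -0.0, 0.2]
opening: 0.985
grip_force: 0.0
```

```bash
python3 -c "
from h import *
s=state();print(s['opening'])
p=read_camera('wrist')
print(onz(p,[[258,189]],59), proj(p,[s['eef_pos'],s['eef_pos']-[0,0,25]]))
E=np.array(p['extrinsics']);print(E.round(3).tolist())
go(445.5,-299,130,1.571)"
```

```text
0.9853141188304158
[[ 442.91069359 -303.24063702   59.        ]] [[259.09279069 252.93612283]
 [259.01766485 235.14129756]]
[[1.0, 0.01, 0.003, 444.244], [-0.01, 0.96, 0.28, -225.142], [-0.001, -0.28, 0.96, 345.008], [0.0, 0.0, 0.0, 1.0]]
at [ 443.8 -304.4  199.6] 1.561 shift [ 5.4  1.6 69.6] turn -0.01
```

```bash
cat >> h.py <<'E'
def blob(p,lo,hi,z,win=None):
    h=cv2.cvtColor(p["img"],cv2.COLOR_BGR2HSV);m=cv2.inRange(h,np.array(lo),np.array(hi))
    if win: k=np.zeros_like(m);k[win[1]:win[3],win[0]:win[2]]=1;m*=k
    n,l,st,ce=cv2.connectedComponentsWithStats(m);i=1+np.argmax(st[1:,4])
    x,y,w,hh=st[i,:4];print("blob",st[i],"mid",onz(p,[[x+w/2-.5,y+hh/2-.5]],z).round(1),"cent",onz(p,[ce[i]],z).round(1))
E
python3 -c "
from h import *
p=look('vial_mid',30,'w2')
blob(p,(105,150,60),(130,255,255),52,(225,150,300,225))
p=look('vial_mid',30,'s2','side')
p=look('vial_mid',30,'t2','top')
"
```

```text
vial_mid 0.69 [249. 167. 269. 197.] boxmid@z [[443.9, -302.2, 30.0]]
blob [251 176  18  20 253] mid [[ 444.6 -301.1   52. ]] cent [[ 444.4 -301.3   52. ]]
vial_mid 0.67 [372. 234. 386. 261.] boxmid@z [[441.7, -301.6, 30.0]]
vial_mid 0.57 [154. 177. 226. 218.] boxmid@z [[502.8, 193.4, 30.0]]
vial_mid 0.42 [379. 220. 392. 227.] boxmid@z [[442.6, -293.5, 30.0]]
vial_mid 0.19 [268. 217. 296. 238.] boxmid@z [[441.4, -26.7, 30.0]]
```

Emit:
jog_arm(
  motion=[
    [[3,0.5,40],-0.01],
    [[3,0.5,85],-0.01],
    [[3,0.5,130],-0.01],
    [[3,0.5,152],-0.01],
    [[3,0.5,152],-0.01],
  ],
  grip=0.0,
)

```text
t: 3.35
eef_pos: [443.8, -299.8, 45.0]
tcp_rot: [-3.138, -0.003, 1.573]
ft_force: [0.4, -0.3, 0.3]
opening: 1.002
grip_force: 0.0
```

Emit:
jog_arm(
  motion=[
    [[0,0,0],0],
    [[0,0,0],0],
    [[0,0,0],0],
    [[0,0,0],0],
    [[0,0,0],0],
  ],
  grip=1.0,
)

```text
t: 3.85
eef_pos: [445.0, -300.8, 48.3]
tcp_rot: [3.141, 0.001, 1.573]
ft_force: [0.5, -0.3, 0.0]
opening: 0.632
grip_force: 0.0
```

Emit:
jog_arm(
  motion=[
    [[0,0,0],0],
    [[0,0,0],0],
    [[0,0,0],0],
    [[0,0,0],0],
    [[0,0,0],0],
  ],
  grip=1.0,
)

```text
t: 4.35
eef_pos: [444.8, -300.6, 47.6]
tcp_rot: [-3.142, 0.0, 1.573]
ft_force: [-0.8, -0.2, 0.2]
opening: 0.23
grip_force: 29.7
```

Emit:
jog_arm(
  motion=[
    [[0,0,-40],0],
    [[0,0,-85],0],
    [[0,0,-137],0],
    [[0,0,-137],0],
    [[0,0,-137],0],
  ],
  grip=1.0,
)

```text
t: 4.85
eef_pos: [445.0, -300.7, 185.6]
tcp_rot: [3.14, 0.002, 1.573]
ft_force: [0.4, 0.6, -0.4]
opening: 0.23
grip_force: 29.7
```

Emit:
jog_arm(
  motion=[
    [[35,20,0],0],
    [[75,40,0],0],
    [[115,60,0],0],
    [[145,80,0],0],
    [[145,80,0],0],
  ],
  grip=1.0,
)

```text
t: 5.35
eef_pos: [525.5, -152.1, 182.7]
tcp_rot: [-3.139, -0.001, 1.576]
ft_force: [-0.4, -0.4, -0.6]
opening: 0.231
grip_force: 29.7
```

Emit:
jog_arm(
  motion=[
    [[35,20,0],0],
    [[75,40,0],0],
    [[115,60,0],-0.03],
    [[145,79,0],-0.03],
    [[145,79,0],-0.03],
  ],
  grip=1.0,
)

```text
t: 5.85
eef_pos: [604.1, -7.6, 182.6]
tcp_rot: [-3.14, -0.001, 1.606]
ft_force: [0.1, -0.2, 0.4]
opening: 0.232
grip_force: 29.7
```

Emit:
jog_arm(
  motion=[
    [[0,0,0],0],
    [[0,0,0],0],
  ],
  grip=1.0,
)

```text
t: 6.05
eef_pos: [602.5, -11.3, 183.6]
tcp_rot: [-3.14, -0.0, 1.602]
ft_force: [-0.1, 0.3, -0.5]
opening: 0.235
grip_force: 29.7
```

```bash
python3 -c "
from h import *
p=look('vial_rack',11,'w3'); look('vial_mid',150)
print(proj(p,[[604,-10,22]]))
go(604,-10,185,1.604)"
```

```text
vial_mid 0.69 [240. 211. 279. 268.] boxmid@z [[603.3, -19.3, 150.0]]
vial_mid 0.57 [110. 292. 145. 321.] boxmid@z [[499.1, -82.4, 150.0]]
[[260.36887985 184.27533449]]
at [603.  -11.3 184.6] 1.601 shift [ 1.2  1.1 -0.4] turn -0.003
```

View pics/w3.png

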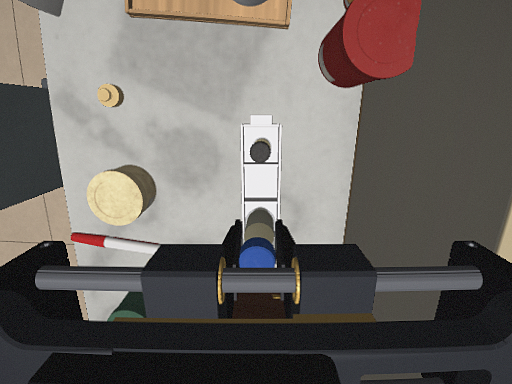

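The rack shows at columns 242–281, with its cross walls at rows 163 and 199. The vial is held upright at (258,245).

```bash
python3 -c "
from h import *
p=read_camera('wrist')
print(onz(p,[[261,163],[261,199.5],[242.5,181],[281,181],[242.5,128],[281,128],[261,124.5]],22).round(1), state()['eef_pos'])
r=cv2.resize(p['img'][100:240,200:320],None,fx=5,fy=4.2);r=r[:600];cv2.imwrite('pics/c3.png',r)"
```

```text
[[604.6  14.9  22. ]
 [606.1 -28.9  22. ]
 [583.7  -6.9  22. ]
 [628.7  -5.5  22. ]
 [582.8  53.5  22. ]
 [625.5  54.8  22. ]
 [603.2  57.9  22. ]] [603.01376527 -11.12383273 184.63985317]
```

View pics/c3.png

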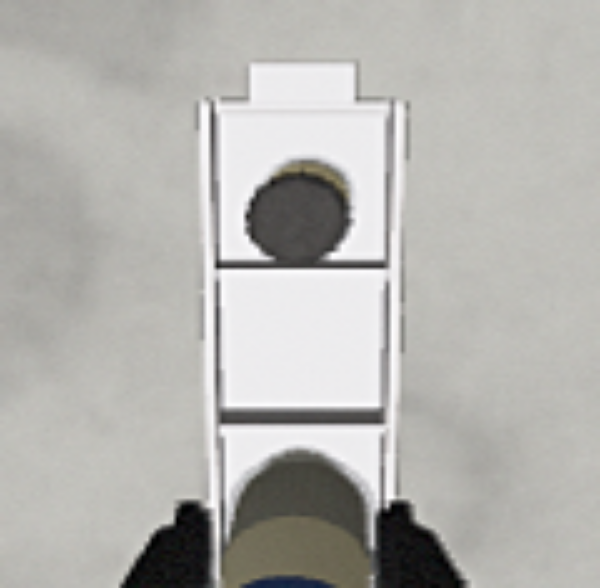

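Emit:
jog_arm(
  motion=[
    [[1,1.5,30],0],
    [[1,1.5,60],0],
    [[1,1.5,60],0],
    [[1,1.5,75],0],
    [[1,1.5,90],0],
  ],
  grip=1.0,
)

```text
t: 6.8
eef_pos: [605.4, -9.6, 95.8]
tcp_rot: [3.14, 0.0, 1.602]
ft_force: [-0.5, -0.2, 0.0]
opening: 0.231
grip_force: 29.7
```

Emit:
jog_arm(
  motion=[
    [[0,0,15],0],
    [[0,0,30],0],
    [[0,0,38],0],
    [[0,0,42],0],
    [[0,0,42],0],
  ],
  grip=1.0,
)

```text
t: 7.3
eef_pos: [604.7, -9.3, 52.6]
tcp_rot: [-3.141, 0.0, 1.603]
ft_force: [1.2, -0.4, -0.6]
opening: 0.233
grip_force: 29.7
```

Emit:
jog_arm(
  motion=[
    [[0,0,0],0],
    [[0,0,0],0],
  ],
  grip=1.0,
)

```text
t: 7.5
eef_pos: [605.0, -9.3, 53.2]
tcp_rot: [3.141, 0.0, 1.603]
ft_force: [-0.4, -0.2, -0.2]
opening: 0.234
grip_force: 29.7
```

Emit:
jog_arm(
  motion=[
    [[0,0,2],0],
    [[0,0,2],0],
  ],
  grip=1.0,
)

```text
t: 7.7
eef_pos: [604.7, -9.3, 50.6]
tcp_rot: [3.142, 0.0, 1.603]
ft_force: [-0.3, 0.2, -0.5]
opening: 0.233
grip_force: 29.7
```

Emit:
jog_arm(
  motion=[
    [[0,0,0],0],
    [[0,0,0],0],
    [[0,0,0],0],
    [[0,0,0],0],
    [[0,0,0],0],
  ],
  grip=0.4,
)

```text
t: 8.2
eef_pos: [604.7, -9.3, 50.6]
tcp_rot: [3.142, 0.0, 1.603]
ft_force: [0.0, -0.6, -0.1]
opening: 0.577
grip_force: 0.0
```

Emit:
jog_arm(
  motion=[
    [[0,0,-20],0],
    [[0,0,-60],0],
    [[0,0,-100],0],
    [[0,0,-140],0],
    [[0,0,-140],0],
  ],
  grip=0.4,
)

```text
t: 8.7
eef_pos: [606.5, -9.4, 195.9]
tcp_rot: [3.133, 0.001, 1.603]
ft_force: [-0.1, 0.3, -0.6]
opening: 0.6
grip_force: 0.0
```

```bash
python3 -c "
from h import *
p=look('vial_mid',33,'w4'); q=look('vial_mid',33,'s4','side')
cv2.imwrite('pics/c4.png',np.hstack([cv2.resize(p['img'][120:290,170:350],(400,378)),cv2.resize(q['img'][150:250,200:306],(400,378))]))
w=look('weight_mid',11); blob(q,(15,80,80),(35,255,255),12,(205,215,222,235))
go(590,-199,187,1.471)"
```

```text
vial_mid 0.67 [248. 171. 267. 199.] boxmid@z [[606.0, -9.8, 33.0]]
vial_mid 0.5 [271. 182. 283. 200.] boxmid@z [[609.2, -9.2, 33.0]]
weight_mid 0.68 [ 98.  85. 125. 106.] boxmid@z [[431.7, 87.4, 11.0]]
blob [215 227   4   2   5] mid [[418.6  73.8  12. ]] cent [[418.9  74.3  12. ]]
at [604.2  -9.2 189.2] 1.603 shift [-189.2  -20.3    2.2] turn 0.132
```

View pics/c4.png

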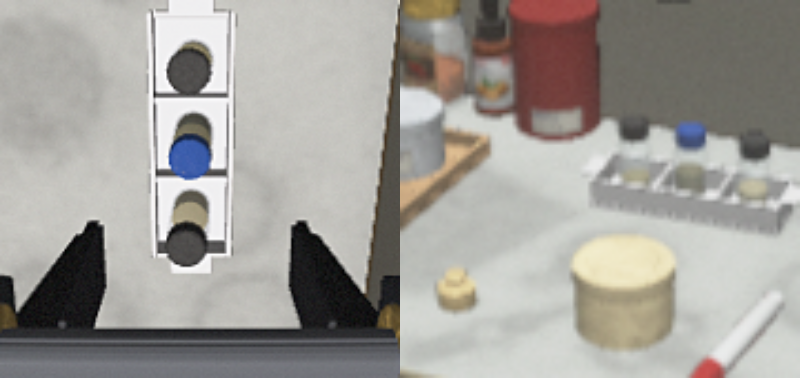

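The vial stands upright in the middle cell. Next is the weight.

Emit:
jog_arm(
  motion=[
    [[25,-42,15],0.03],
    [[50,-85,30],0.03],
    [[75,-127,45],0.03],
    [[101,-170,60],0.03],
    [[101,-170,60],0.03],
  ],
  grip=0.4,
)

```text
t: 9.5
eef_pos: [426.2, 87.7, 128.8]
tcp_rot: [-3.135, 0.0, 1.575]
ft_force: [-0.0, -0.5, -0.1]
opening: 0.601
grip_force: 0.0
```

Emit:
jog_arm(
  motion=[
    [[0,0,0],0],
    [[0,0,0],0],
    [[0,0,0],0],
  ],
  grip=0.4,
)

```text
t: 9.8
eef_pos: [432.9, 85.8, 130.7]
tcp_rot: [3.141, 0.0, 1.572]
ft_force: [0.4, -0.8, 0.1]
opening: 0.6
grip_force: 0.0
```

```bash
python3 -c "
from h import *
p=look('weight_mid',11,'w5'); 
go(431.5,86.5,29,1.571)"
```

```text
weight_mid 0.62 [242. 182. 269. 206.] boxmid@z [[429.6, 87.2, 11.0]]
at [432.5  85.8 130.6] 1.572 shift [  0.7  -1.  101.6] turn 0.001
```

View pics/w5.png

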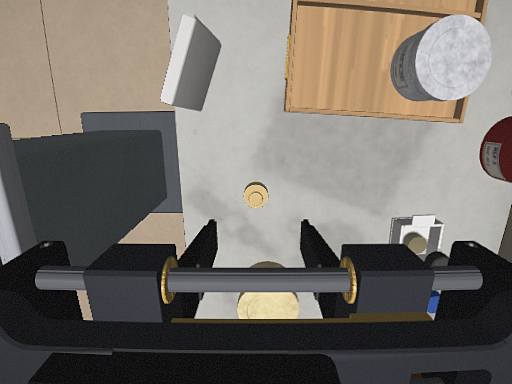

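The weight is at (256,194), with the fingers straddling its column.

Emit:
jog_arm(
  motion=[
    [[1,-2.5,30],0],
    [[1,-2.5,60],0],
    [[1,-2.5,85],0],
    [[1,-2.5,97],0],
    [[1,-2.5,102],0],
  ],
  grip=0.4,
)

```text
t: 10.4
eef_pos: [429.2, 86.9, 27.4]
tcp_rot: [-3.14, 0.0, 1.572]
ft_force: [0.2, -0.6, 0.1]
opening: 0.599
grip_force: 0.0
```

Emit:
jog_arm(
  motion=[
    [[0,0,0],0],
    [[0,0,0],0],
    [[0,0,0],0],
    [[0,0,0],0],
  ],
  grip=0.4,
)

```text
t: 10.8
eef_pos: [429.4, 87.3, 29.2]
tcp_rot: [3.14, 0.0, 1.573]
ft_force: [-0.1, 0.3, -0.8]
opening: 0.599
grip_force: 0.0
```

Emit:
jog_arm(
  motion=[
    [[0,0,0],0],
    [[0,0,0],0],
    [[0,0,0],0],
    [[0,0,0],0],
    [[0,0,0],0],
  ],
  grip=1.0,
)

```text
t: 11.3
eef_pos: [429.1, 87.2, 28.6]
tcp_rot: [3.141, 0.0, 1.573]
ft_force: [-0.4, 0.0, 1.0]
opening: 0.245
grip_force: 30.0
```

Emit:
jog_arm(
  motion=[
    [[0,0,0],0],
    [[0,0,0],0],
    [[0,0,0],0],
  ],
  grip=1.0,
)

```text
t: 11.6
eef_pos: [429.2, 87.2, 28.6]
tcp_rot: [3.141, 0.0, 1.573]
ft_force: [0.7, 0.3, 1.5]
opening: 0.241
grip_force: 30.0
```

Emit:
jog_arm(
  motion=[
    [[0,0,-20],0],
    [[0,0,-60],0],
    [[0,0,-110],0],
    [[0,0,-160],0],
    [[0,0,-160],0],
  ],
  grip=1.0,
)

```text
t: 12.1
eef_pos: [430.8, 87.4, 193.8]
tcp_rot: [3.132, -0.0, 1.573]
ft_force: [0.2, 0.3, -1.8]
opening: 0.246
grip_force: 30.0
```

Emit:
jog_arm(
  motion=[
    [[-35,20,0],0],
    [[-75,40,0],0],
    [[-115,60,0],0.05],
    [[-143,80,0],0.1],
    [[-143,80,0],0.1],
  ],
  grip=1.0,
)

```text
t: 12.6
eef_pos: [511.0, -58.6, 187.5]
tcp_rot: [3.141, 0.0, 1.468]
ft_force: [-0.5, 0.2, -0.2]
opening: 0.244
grip_force: 30.0
```

Emit:
jog_arm(
  motion=[
    [[-40,16,0],0],
    [[-80,32,0],0],
    [[-120,48,0],0],
    [[-150,65,0],0],
    [[-150,65,0],0],
  ],
  grip=1.0,
)

```text
t: 13.1
eef_pos: [560.0, -214.0, 187.3]
tcp_rot: [-3.141, 0.0, 1.471]
ft_force: [-0.0, 0.2, -0.7]
opening: 0.243
grip_force: 30.0
```

Emit:
jog_arm(
  motion=[
    [[0,0,0],0],
    [[0,0,0],0],
    [[0,0,0],0],
  ],
  grip=1.0,
)

```text
t: 13.4
eef_pos: [559.1, -210.0, 188.6]
tcp_rot: [-3.141, -0.0, 1.474]
ft_force: [0.7, 0.8, -0.9]
opening: 0.244
grip_force: 30.0
```

```bash
python3 -c "
from h import *
p=look('weight_case',6,'w6');look('weight_case_lid',32)
print(proj(p,[[590,-199,9]]))
go(590,-199,189,1.471)"
```

```text
weight_case 0.81 [224. 115. 371. 209.] boxmid@z [[608.3, -190.4, 6.0]]
weight_case_lid 0.9 [224. 111. 371. 138.] boxmid@z [[607.4, -145.3, 32.0]]
[[283.25847998 170.57175867]]
at [ 559.4 -210.7  188.8] 1.474 shift [14.6 29.4 -0.2] turn 0.003
```

View pics/w6.png

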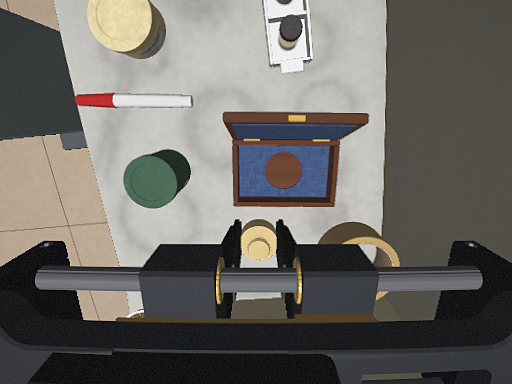

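The well is at (283,170.5), where I predicted it, and the weight hangs in the grip at (259,242).

Emit:
jog_arm(
  motion=[
    [[14.5,29.5,0],0],
    [[14.5,29.5,20],0],
    [[14.5,29.5,50],0],
    [[14.5,29.5,80],0],
    [[14.5,29.5,80],0],
  ],
  grip=1.0,
)

```text
t: 14.1
eef_pos: [588.6, -198.8, 105.4]
tcp_rot: [-3.136, -0.002, 1.473]
ft_force: [0.1, 0.5, -0.2]
opening: 0.242
grip_force: 30.0
```

Emit:
jog_arm(
  motion=[
    [[0,0,25],0],
    [[0,0,50],0],
    [[0,0,65],0],
    [[0,0,70],0],
    [[0,0,70],0],
  ],
  grip=1.0,
)

```text
t: 14.6
eef_pos: [590.4, -199.7, 39.0]
tcp_rot: [3.142, 0.0, 1.473]
ft_force: [-0.3, 0.5, -0.6]
opening: 0.245
grip_force: 30.0
```

Emit:
jog_arm(
  motion=[
    [[0,0,0],0],
    [[0,0,2],0],
    [[0,0,2],0],
  ],
  grip=1.0,
)

```text
t: 14.9
eef_pos: [590.3, -199.8, 37.2]
tcp_rot: [3.141, 0.0, 1.473]
ft_force: [0.6, 0.2, -0.4]
opening: 0.241
grip_force: 30.0
```

Emit:
jog_arm(
  motion=[
    [[0,0,2],0],
    [[0,0,2],0],
  ],
  grip=1.0,
)

```text
t: 15.1
eef_pos: [590.2, -199.7, 34.7]
tcp_rot: [3.141, 0.0, 1.473]
ft_force: [0.2, -0.1, -0.9]
opening: 0.244
grip_force: 30.0
```

Emit:
jog_arm(
  motion=[
    [[0,0,0],0],
    [[0,0,0],0],
    [[0,0,0],0],
    [[0,0,0],0],
    [[0,0,0],0],
  ],
  grip=0.45,
)

```text
t: 15.6
eef_pos: [590.1, -199.7, 34.7]
tcp_rot: [3.142, 0.0, 1.473]
ft_force: [-0.3, -0.1, -0.9]
opening: 0.542
grip_force: 0.0
```

Emit:
jog_arm(
  motion=[
    [[0,0,-15],0],
    [[0,0,-55],0],
    [[0,0,-100],0],
    [[0,0,-145],0],
    [[0,0,-145],0],
  ],
  grip=0.45,
)

```text
t: 16.1
eef_pos: [592.1, -200.5, 186.9]
tcp_rot: [3.132, 0.004, 1.473]
ft_force: [0.5, 0.4, 0.1]
opening: 0.549
grip_force: 0.0
```

Emit:
jog_arm(
  motion=[
    [[0,0,0],0],
    [[0,0,0],0],
  ],
  grip=1.0,
)

```text
t: 16.3
eef_pos: [589.7, -199.5, 179.1]
tcp_rot: [-3.141, -0.0, 1.473]
ft_force: [0.8, 0.2, -0.8]
opening: 0.435
grip_force: 0.0
```

```bash
python3 -c "
from h import *
p=look('weight_mid',17,'w7'); print(onz(p,[[256,178]],9))
cv2.imwrite('pics/c7.png',cv2.resize(p['img'][80:260,160:360],(800,600))[:,:])
print(state()['eef_pos'])"
```

```text
weight_mid 0.88 [249. 173. 269. 197.] boxmid@z [[589.9, -199.1, 17.0]]
[[ 586.77252109 -192.35722843    9.        ]]
[ 589.68193219 -199.50259523  178.452342  ]
```

View pics/c7.png

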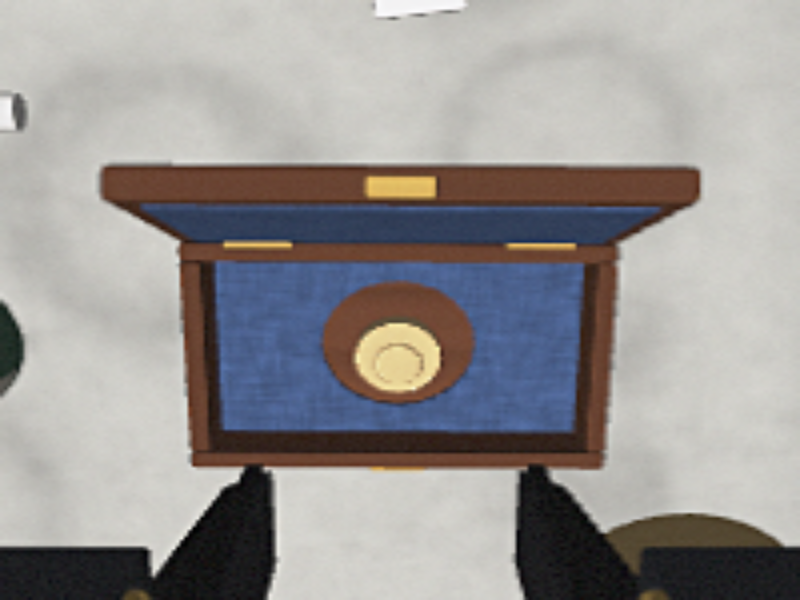

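The weight stands upright in the well at crop (398,357). Now the lid.

Emit:
jog_arm(
  motion=[
    [[45,0,0],0],
    [[90,0,0],0],
    [[105,0,0],0],
    [[105,0,20],0],
    [[105,0,40],0],
  ],
  grip=1.0,
)

```text
t: 16.9
eef_pos: [600.5, -94.7, 138.7]
tcp_rot: [-3.142, 0.0, 1.474]
ft_force: [0.9, -0.1, 0.7]
opening: 0.006
grip_force: 0.0
```

Emit:
jog_arm(
  motion=[
    [[0,0,0],0],
    [[0,0,20],0],
    [[0,0,28],0],
    [[0,0,28],0],
    [[0,0,28],0],
  ],
  grip=1.0,
)

```text
t: 17.4
eef_pos: [600.7, -95.5, 112.2]
tcp_rot: [3.141, 0.0, 1.473]
ft_force: [-0.6, 0.1, -0.4]
opening: 0.001
grip_force: 0.0
```

Emit:
jog_arm(
  motion=[
    [[-15,0,0],0],
    [[-30,0,0],0],
    [[-45,0,0],0],
    [[-55,0,0],0],
    [[-65,0,0],0],
  ],
  grip=1.0,
)

```text
t: 17.9
eef_pos: [593.8, -161.3, 111.7]
tcp_rot: [3.141, 0.0, 1.472]
ft_force: [-0.6, 0.5, -0.2]
opening: 0.005
grip_force: 0.1
```

Emit:
jog_arm(
  motion=[
    [[-10,0,0],0],
    [[-20,0,0],0],
    [[-30,0,0],0],
    [[-40,0,0],0],
    [[-50,0,0],0],
  ],
  grip=1.0,
)

```text
t: 18.4
eef_pos: [589.1, -210.4, 111.6]
tcp_rot: [-3.142, 0.0, 1.473]
ft_force: [0.2, 0.3, 0.1]
opening: 0.003
grip_force: 0.0
```

Emit:
jog_arm(
  motion=[
    [[0,0,-20],0],
    [[0,0,-60],0],
    [[0,0,-90],0],
    [[0,0,-90],0],
    [[0,0,-90],0],
  ],
  grip=1.0,
)

```text
t: 18.9
eef_pos: [589.1, -209.9, 201.9]
tcp_rot: [3.141, 0.0, 1.473]
ft_force: [-0.4, 0.0, -0.9]
opening: 0.004
grip_force: 0.0
```

```bash
python3 -c "
from h import *
p=look('weight_case_lid',40,'w8');q=look('weight_case_lid',40,'s8','side')
cv2.imwrite('pics/c8.png',np.hstack([cv2.resize(p['img'],(400,300)),cv2.resize(q['img'][140:290,250:450],(400,300))]))
p=look('tall_tin_mid',33); blob(p,(60,60,20),(90,255,255),66)
go(448,-184,160,0)"
```

```text
weight_case_lid 0.96 [207. 140. 313. 211.] boxmid@z [[591.7, -198.9, 40.0]]
weight_case_lid 0.56 [324. 193. 370. 222.] boxmid@z [[571.7, -203.3, 40.0]]
tall_tin_mid 0.88 [101. 152. 170. 208.] boxmid@z [[441.9, -189.7, 33.0]]
blob [ 103  152   67   56 2521] mid [[ 458.9 -183.2   66. ]] cent [[ 456.7 -182.3   66. ]]
at [ 589.  -209.6  200.7] 1.473 shift [  11.7 -142.8   40.7] turn 1.473
```

View pics/c8.png

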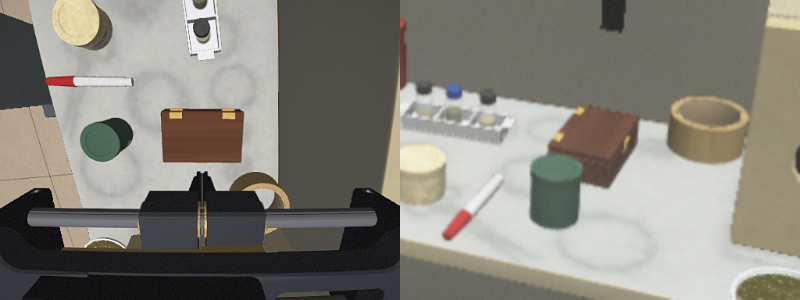

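The lid is shut flat. The tall tin is next.

Emit:
jog_arm(
  motion=[
    [[3,-36,0],0],
    [[6,-72,15],0],
    [[9,-108,35],0],
    [[12,-143,60],0],
    [[12,-143,60],0],
  ],
  grip=0.0,
)

```text
t: 19.7
eef_pos: [443.3, -181.8, 139.1]
tcp_rot: [-3.135, -0.003, 1.472]
ft_force: [-0.6, -0.9, 0.4]
opening: 0.372
grip_force: 0.0
```

Emit:
jog_arm(
  motion=[
    [[0,0,0],0],
    [[0,0,0],0],
    [[0,0,0],0],
  ],
  grip=0.0,
)

```text
t: 20.0
eef_pos: [449.1, -184.1, 142.0]
tcp_rot: [3.14, 0.001, 1.473]
ft_force: [-0.1, -0.3, 0.2]
opening: 0.621
grip_force: 0.0
```

```bash
python3 -c "
from h import *
p=look('tall_tin_mid',33,'w9')
for i in range(40):pass
h=cv2.cvtColor(p['img'],cv2.COLOR_BGR2HSV);m=cv2.inRange(h,(60,60,20),(90,255,255))
n,l,st,ce=cv2.connectedComponentsWithStats(m);i=1+np.argmax(st[1:,4]);print(st[i])
# predicted silhouettes for candidate centre: fit
from scipy.optimize import minimize
t=np.linspace(0,6.283,60)
def bb(c):
    P=np.concatenate([np.c_[c[0]+28.5*np.cos(t),c[1]+28.5*np.sin(t),0*t+z] for z in(2,66)]);u=proj(p,P);return np.r_[u.min(0),u.max(0)]
tgt=np.r_[st[i][:2]-.5,st[i][:2]+st[i][2:4]-.5]
r=minimize(lambda c:((bb(c)-tgt)**2).sum(),[447,-184],method='Nelder-Mead');print(r.x,r.fun,bb(r.x),tgt)
go(r.x[0],r.x[1],51,1.473)"
```

```text
tall_tin_mid 0.77 [229. 168. 291. 239.] boxmid@z [[449.6, -189.6, 33.0]]
[ 227  169   63   72 3359]
[ 448.1715168  -186.47097929] 10.191925992976733 [225.23106811 166.60730586 290.77263549 242.33843565] [226.5 168.5 289.5 240.5]
at [ 448.7 -183.9  141.9] 1.473 shift [-2.6 -0.3 90.9] turn 0.0
```

View pics/w9.png

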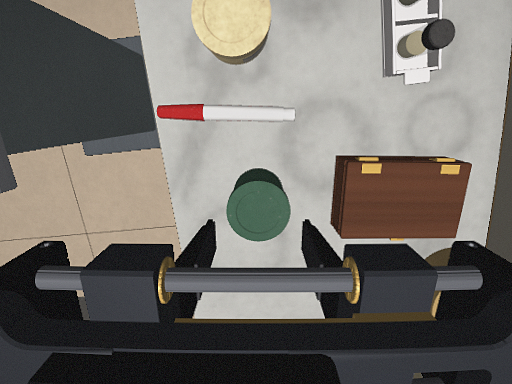

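The tin is centred at (258,205) between the still-opening fingers. I'll let them open fully, then descend and grip.

Emit:
jog_arm(
  motion=[
    [[-2,0,0],0],
    [[-2,0,0],0],
    [[-2,0,0],0],
    [[-2,0,0],0],
    [[-2,0,10],0],
  ],
  grip=0.0,
)

```text
t: 20.6
eef_pos: [448.3, -185.9, 132.1]
tcp_rot: [3.14, 0.001, 1.473]
ft_force: [-0.0, -0.7, 0.5]
opening: 0.998
grip_force: 0.0
```

Emit:
jog_arm(
  motion=[
    [[0,0,20],0],
    [[0,0,45],0],
    [[0,0,70],0],
    [[0,0,81],0],
    [[0,0,81],0],
  ],
  grip=0.0,
)

```text
t: 21.1
eef_pos: [447.2, -185.4, 49.2]
tcp_rot: [-3.139, -0.001, 1.473]
ft_force: [0.5, 0.0, -0.1]
opening: 1.001
grip_force: 0.0
```

Emit:
jog_arm(
  motion=[
    [[0,0,0],0],
    [[0,0,0],0],
    [[0,0,0],0],
    [[0,0,0],0],
    [[0,0,0],0],
  ],
  grip=1.0,
)

```text
t: 21.6
eef_pos: [448.0, -185.8, 51.1]
tcp_rot: [3.141, 0.0, 1.473]
ft_force: [0.6, 1.1, -0.0]
opening: 0.633
grip_force: 0.0
```

Emit:
jog_arm(
  motion=[
    [[0,0,0],0],
    [[0,0,0],0],
    [[0,0,0],0],
  ],
  grip=1.0,
)

```text
t: 21.9
eef_pos: [448.0, -185.8, 50.8]
tcp_rot: [3.141, 0.0, 1.473]
ft_force: [0.3, -0.7, 4.4]
opening: 0.573
grip_force: 30.0
```

Emit:
jog_arm(
  motion=[
    [[0,0,-20],0],
    [[0,0,-55],0],
    [[0,0,-95],0],
    [[0,0,-130],0],
    [[0,0,-130],0],
  ],
  grip=1.0,
)

```text
t: 22.4
eef_pos: [449.0, -186.3, 184.3]
tcp_rot: [3.136, 0.003, 1.473]
ft_force: [-0.4, 0.0, -0.9]
opening: 0.567
grip_force: 30.0
```

Emit:
jog_arm(
  motion=[
    [[44,2,0],0.14],
    [[88,4,0],0.28],
    [[132,6,0],0.42],
    [[176,8,0],0.56],
    [[217,9,0],0.7],
  ],
  grip=1.0,
)

```text
t: 22.9
eef_pos: [477.2, 24.9, 179.7]
tcp_rot: [-3.141, 0.001, 0.807]
ft_force: [0.3, -0.2, -0.6]
opening: 0.57
grip_force: 30.0
```

Emit:
jog_arm(
  motion=[
    [[0,0,0],0],
    [[0,0,0],0],
  ],
  grip=1.0,
)

```text
t: 23.1
eef_pos: [477.2, 23.8, 179.8]
tcp_rot: [-3.141, 0.001, 0.817]
ft_force: [-0.1, -0.3, -0.4]
opening: 0.567
grip_force: 30.0
```

```bash
python3 -c "
from h import *
go(508,304,181,-.045);go(495,190,181,.3)"
```

```text
at [477.2  23.8 179.8] 0.817 shift [ 225.4 -169.3   -1.2] turn 0.862
at [477.2  23.8 179.8] 0.817 shift [ 133.3 -100.7   -1.2] turn 0.517
```

Emit:
jog_arm(
  motion=[
    [[35,-26,0],0.13],
    [[69,-52,0],0.26],
    [[103,-77,0],0.39],
    [[133,-101,0],0.517],
    [[133,-101,0],0.517],
  ],
  grip=1.0,
)

```text
t: 23.6
eef_pos: [496.0, 191.1, 179.9]
tcp_rot: [-3.141, 0.0, 0.294]
ft_force: [-0.2, -0.1, -0.5]
opening: 0.568
grip_force: 30.0
```

Emit:
jog_arm(
  motion=[
    [[0,0,0],0],
  ],
  grip=1.0,
)

```text
t: 23.7
eef_pos: [495.6, 188.4, 179.9]
tcp_rot: [3.141, 0.001, 0.299]
ft_force: [-0.2, -0.2, -0.9]
opening: 0.567
grip_force: 30.0
```

```bash
python3 -c "
from h import *
go(508,304,181,-.045)"
```

```text
at [495.6 188.4 179.9] 0.299 shift [  45.9 -106.8   -1.1] turn 0.344
```

Emit:
jog_arm(
  motion=[
    [[15,-36,0],0.115],
    [[30,-72,0],0.23],
    [[46,-107,0],0.344],
    [[46,-107,0],0.344],
    [[46,-107,0],0.344],
  ],
  grip=1.0,
)

```text
t: 24.2
eef_pos: [508.6, 303.6, 180.0]
tcp_rot: [3.141, 0.001, -0.046]
ft_force: [0.4, -0.6, -0.9]
opening: 0.571
grip_force: 30.0
```

Emit:
jog_arm(
  motion=[
    [[0,0,0],0],
    [[0,0,0],0],
  ],
  grip=1.0,
)

```text
t: 24.4
eef_pos: [508.7, 303.4, 180.6]
tcp_rot: [3.141, 0.0, -0.049]
ft_force: [0.8, -0.4, -1.0]
opening: 0.566
grip_force: 30.0
```

```bash
python3 -c "
from h import *
p=look('tin_tray',8,'w10');look('tray_tin_low_mid',24);look('tray_tin_tall_mid',35)
print(proj(p,[[592,302,70],[585,209,48],[508,304,4],[546,256,16]]))
go(508,304,181,-.045)"
```

```text
tin_tray 0.59 [212.  69. 387. 221.] boxmid@z [[551.0, 253.6, 8.0]]
tray_tin_low_mid 0.64 [313.  79. 380. 148.] boxmid@z [[584.1, 205.0, 24.0]]
tray_tin_tall_mid 0.57 [220.  74. 290. 145.] boxmid@z [[592.7, 304.0, 35.0]]
[[255.6331457  109.46090356]
 [349.80700428 112.94237611]
 [257.99019269 182.06494906]
 [298.37318917 150.2958819 ]]
at [508.5 304.7 180.7] -0.048 shift [-0.4  0.7 -0.3] turn -0.003
```

View pics/w10.png

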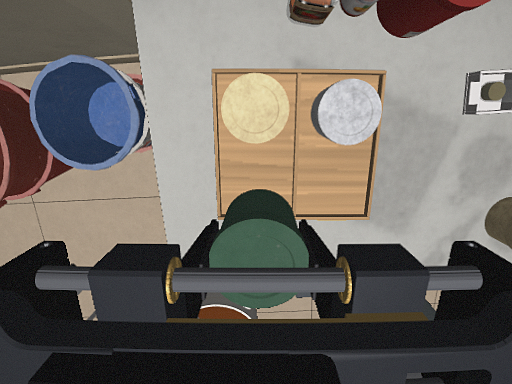

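The tray's tins are where I expected: tall cream at (255,107), low grey at (349,111). The left near bay is free below the held tin. I'll lower it.

Emit:
jog_arm(
  motion=[
    [[0,0,30],0],
    [[0,0,65],0],
    [[0,0,95],0],
    [[0,0,115],0],
    [[0,0,122],0],
  ],
  grip=1.0,
)

```text
t: 25.2
eef_pos: [507.7, 304.6, 56.6]
tcp_rot: [3.14, 0.003, -0.048]
ft_force: [-0.0, -0.1, -0.2]
opening: 0.565
grip_force: 30.0
```

Emit:
jog_arm(
  motion=[
    [[0,0,0],0],
    [[0,0,1],0],
    [[0,0,3],0],
    [[0,0,3],0],
    [[0,0,3],0],
  ],
  grip=1.0,
)

```text
t: 25.7
eef_pos: [508.6, 305.1, 56.1]
tcp_rot: [-3.141, -0.001, -0.048]
ft_force: [0.2, 1.1, -0.5]
opening: 0.572
grip_force: 30.0
```

Emit:
jog_arm(
  motion=[
    [[0,0,0],0],
    [[0,0,0],0],
    [[0,0,0],0],
    [[0,0,0],0],
    [[0,0,0],0],
  ],
  grip=0.15,
)

```text
t: 26.2
eef_pos: [508.4, 305.0, 55.6]
tcp_rot: [3.142, -0.0, -0.048]
ft_force: [0.1, -0.5, -0.1]
opening: 0.845
grip_force: 0.0
```

Emit:
jog_arm(
  motion=[
    [[0,0,-15],0],
    [[0,0,-55],0],
    [[0,0,-100],0],
    [[0,0,-125],0],
    [[0,0,-125],0],
  ],
  grip=0.15,
)

```text
t: 26.7
eef_pos: [509.6, 305.6, 184.3]
tcp_rot: [-3.139, -0.006, -0.048]
ft_force: [-0.7, 0.1, -1.0]
opening: 0.853
grip_force: 0.0
```

Emit:
jog_arm(
  motion=[
    [[0,0,0],0],
    [[0,0,0],0],
  ],
  grip=0.0,
)

```text
t: 26.9
eef_pos: [507.9, 304.8, 179.4]
tcp_rot: [3.141, 0.002, -0.048]
ft_force: [-0.6, -0.3, 0.6]
opening: 0.967
grip_force: 0.0
```

```bash
python3 -c "
from h import *
p=look('tall_tin_mid',37,'w11')
go(442,-26,130,0);go(495,190,181,.3)"
```

```text
tall_tin_mid 0.72 [230. 162. 290. 224.] boxmid@z [[502.7, 303.2, 37.0]]
at [508.  304.8 179.3] -0.048 shift [-50.1 333.6  49.3] turn -0.048
at [508.  304.8 179.3] -0.048 shift [ -7.5 115.3  -1.7] turn -0.348
```

View pics/w11.png

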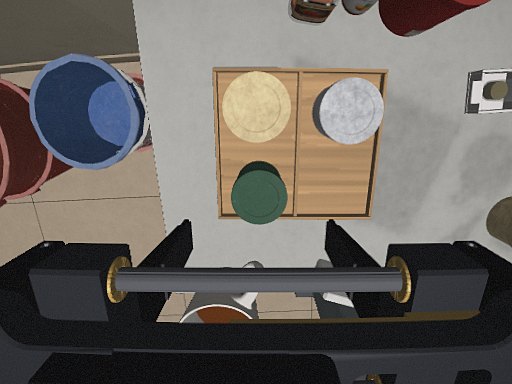

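The green tall tin stands in the left bay at (259,193), behind the cream tall one. Last is the low tin.

Emit:
jog_arm(
  motion=[
    [[-6,42,0],0],
    [[-12,84,0],0],
    [[-18,126,0],0],
    [[-24,167,0],0],
    [[-24,167,0],0],
  ],
  grip=0.0,
)

```text
t: 27.5
eef_pos: [475.3, 136.0, 179.9]
tcp_rot: [3.141, 0.002, -0.051]
ft_force: [0.1, 0.3, 0.2]
opening: 0.999
grip_force: 0.0
```

Emit:
jog_arm(
  motion=[
    [[-6,42,0],0],
    [[-12,84,10],0],
    [[-18,126,20],0],
    [[-26,167,40],0],
    [[-26,167,40],0],
  ],
  grip=0.0,
)

```text
t: 28.0
eef_pos: [441.1, -29.0, 138.5]
tcp_rot: [-3.141, 0.004, -0.052]
ft_force: [0.6, -0.1, 0.9]
opening: 1.001
grip_force: 0.0
```

Emit:
jog_arm(
  motion=[
    [[0,0,0],0],
    [[0,0,0],0],
    [[0,0,0],0],
  ],
  grip=0.0,
)

```text
t: 28.3
eef_pos: [442.9, -25.2, 140.9]
tcp_rot: [3.141, -0.001, -0.046]
ft_force: [0.1, -0.8, -0.3]
opening: 1.0
grip_force: 0.0
```

```bash
python3 -c "
from h import *
p=look('low_tin_mid',24,'w12')
r=cut_out('low_tin_mid',p)[0];tgt=np.array(r['box'],float)
from scipy.optimize import minimize
t=np.linspace(0,6.283,60)
def bb(c):
    P=np.concatenate([np.c_[c[0]+32*np.cos(t),c[1]+32*np.sin(t),0*t+z] for z in(2,48)]);u=proj(p,P);return np.r_[u.min(0),u.max(0)]
r=minimize(lambda c:((bb(c)-tgt)**2).sum(),[442,-26],method='Nelder-Mead');print(r.x,r.fun,bb(r.x),tgt)
go(r.x[0],r.x[1],38,-.048)"
```

```text
low_tin_mid 0.78 [226. 166. 294. 236.] boxmid@z [[437.5, -26.6, 24.0]]
[439.71189258 -26.55151217] 7.685052929311748 [225.79882714 163.58471156 294.70202426 237.72201975] [226.2 165.5 294.3 235.8]
at [442.7 -25.4 140.8] -0.047 shift [ -2.9   1.3 102.8] turn 0.001
```

View pics/w12.png

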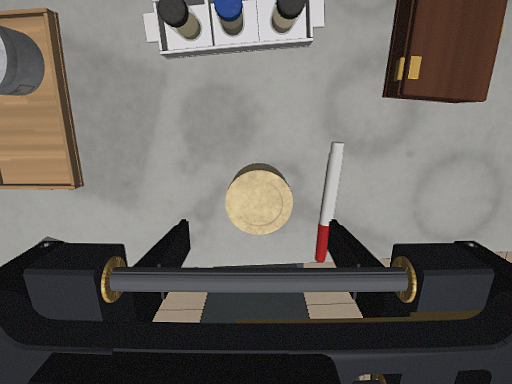

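The low tin is at (259,203) between the fingers. The pen at (325,200) is outside the right fingertip, and I keep the tips above the pen's height.

Emit:
jog_arm(
  motion=[
    [[-2.5,1,25],0],
    [[-2.5,1,55],0],
    [[-2.5,1,80],0],
    [[-2.5,1,94],0],
    [[-2.5,1,99],0],
  ],
  grip=0.0,
)

```text
t: 28.95
eef_pos: [439.6, -26.7, 40.5]
tcp_rot: [-3.141, 0.002, -0.047]
ft_force: [0.5, -0.2, 0.6]
opening: 0.999
grip_force: 0.0
```

Emit:
jog_arm(
  motion=[
    [[0,0,0],0],
    [[0,0,0],0],
    [[0,0,0],0],
    [[0,0,0],0],
    [[0,0,0],0],
  ],
  grip=1.0,
)

```text
t: 29.45
eef_pos: [440.1, -27.1, 42.1]
tcp_rot: [3.141, -0.001, -0.048]
ft_force: [-0.2, 0.3, 4.7]
opening: 0.649
grip_force: 30.0
```

Emit:
jog_arm(
  motion=[
    [[0,0,0],0],
    [[0,0,0],0],
    [[0,0,0],0],
  ],
  grip=1.0,
)

```text
t: 29.75
eef_pos: [440.1, -27.2, 42.1]
tcp_rot: [3.141, -0.001, -0.048]
ft_force: [-1.3, 0.7, 7.0]
opening: 0.643
grip_force: 30.0
```

```bash
python3 -c "
from h import *
go(504,212,170,-.045)"
```

```text
at [440.1 -27.2  42.1] -0.048 shift [  52.3 -242.  -127.9] turn -0.003
```

Emit:
jog_arm(
  motion=[
    [[0,0,-20],0],
    [[0,0,-60],0],
    [[0,0,-100],0],
    [[0,0,-128],0],
    [[0,0,-128],0],
  ],
  grip=1.0,
)

```text
t: 30.25
eef_pos: [441.0, -27.3, 172.8]
tcp_rot: [3.141, -0.006, -0.048]
ft_force: [0.2, -0.1, -1.0]
opening: 0.639
grip_force: 30.0
```

Emit:
jog_arm(
  motion=[
    [[7,-31,0],0],
    [[14,-62,0],0],
    [[21,-93,0],0],
    [[26,-121,0],0],
    [[26,-121,0],0],
  ],
  grip=1.0,
)

```text
t: 30.75
eef_pos: [471.8, 94.8, 168.6]
tcp_rot: [-3.142, 0.001, -0.045]
ft_force: [0.3, 0.1, -0.9]
opening: 0.644
grip_force: 30.0
```

Emit:
jog_arm(
  motion=[
    [[7,-31,0],0],
    [[14,-62,0],0],
    [[21,-93,0],0],
    [[26,-121,0],0],
    [[26,-121,0],0],
  ],
  grip=1.0,
)

```text
t: 31.25
eef_pos: [503.7, 213.9, 168.5]
tcp_rot: [3.141, 0.001, -0.046]
ft_force: [0.9, 0.2, -0.2]
opening: 0.643
grip_force: 30.0
```

Emit:
jog_arm(
  motion=[
    [[0,0,0],0],
    [[0,0,0],0],
    [[0,0,0],0],
  ],
  grip=1.0,
)

```text
t: 31.55
eef_pos: [503.3, 211.1, 169.4]
tcp_rot: [3.141, 0.0, -0.049]
ft_force: [-0.6, -0.3, 0.2]
opening: 0.642
grip_force: 30.0
```

```bash
python3 -c "
from h import *
p=look('tin_tray',8,'w13');look('tall_tin_mid',37);look('tray_tin_low_mid',24)
go(504,212,46.5,-.045)"
```

```text
tin_tray 0.8 [122.  66. 306. 221.] boxmid@z [[553.6, 258.6, 8.0]]
tin_tray 0.33 [223.  74. 288. 146.] boxmid@z [[587.0, 210.1, 8.0]]
tall_tin_mid 0.63 [133. 164. 202. 230.] boxmid@z [[502.1, 310.1, 37.0]]
tall_tin_mid 0.47 [123.  66. 305. 222.] boxmid@z [[555.8, 254.3, 37.0]]
tray_tin_low_mid 0.65 [221.  73. 288. 147.] boxmid@z [[586.8, 211.7, 24.0]]
at [503.5 211.9 169.7] -0.048 shift [  0.5  -0.2 123.2] turn -0.003
```

View pics/w13.png

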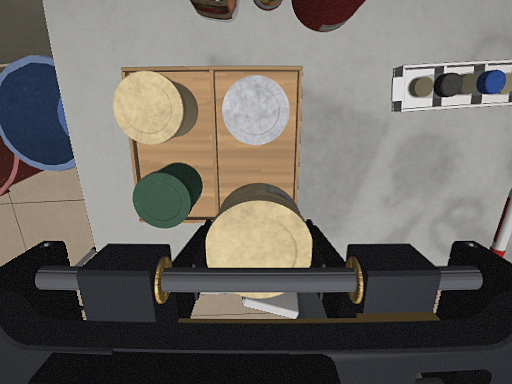

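The low tin is over the free near end of the grey tin's bay, with the green tin at (165,198) clear of the left finger. I'll lower it.

Emit:
jog_arm(
  motion=[
    [[0.5,0,30],0],
    [[0.5,0,65],0],
    [[0.5,0,95],0],
    [[0.5,0,113],0],
    [[0.5,0,120],0],
  ],
  grip=1.0,
)

```text
t: 32.35
eef_pos: [503.3, 211.8, 47.9]
tcp_rot: [3.141, 0.002, -0.048]
ft_force: [1.3, -0.1, -0.5]
opening: 0.641
grip_force: 30.0
```

Emit:
jog_arm(
  motion=[
    [[0,0,0],0],
    [[0,0,1],0],
    [[0,0,3],0],
    [[0,0,3],0],
    [[0,0,3],0],
  ],
  grip=1.0,
)

```text
t: 32.85
eef_pos: [504.1, 212.2, 47.1]
tcp_rot: [-3.141, -0.001, -0.048]
ft_force: [0.6, 0.6, -0.8]
opening: 0.644
grip_force: 30.0
```

Emit:
jog_arm(
  motion=[
    [[0,0,0],0],
    [[0,0,0],0],
    [[0,0,0],0],
    [[0,0,0],0],
    [[0,0,0],0],
  ],
  grip=0.15,
)

```text
t: 33.35
eef_pos: [504.0, 212.1, 46.6]
tcp_rot: [3.141, -0.0, -0.048]
ft_force: [0.3, 0.2, -0.2]
opening: 0.845
grip_force: 0.0
```

Emit:
jog_arm(
  motion=[
    [[0,0,-15],0],
    [[0,0,-55],0],
    [[0,0,-100],0],
    [[0,0,-140],0],
    [[0,0,-140],0],
  ],
  grip=0.15,
)

```text
t: 33.85
eef_pos: [505.6, 212.7, 191.5]
tcp_rot: [-3.139, -0.008, -0.048]
ft_force: [0.8, 0.0, -0.8]
opening: 0.852
grip_force: 0.0
```

Emit:
jog_arm(
  motion=[
    [[0,0,0],0],
    [[0,0,0],0],
    [[0,0,0],0],
  ],
  grip=0.15,
)

```text
t: 34.15
eef_pos: [503.5, 211.9, 185.2]
tcp_rot: [3.141, 0.002, -0.048]
ft_force: [0.1, 0.7, -0.2]
opening: 0.85
grip_force: 0.0
```

```bash
python3 -c "
from h import *
p=look('low_tin_mid',28,'w14');q=look('weight_case_lid',40,None,'side')
cv2.imwrite('pics/c14.png',np.hstack([cv2.resize(p['img'],(400,300)),cv2.resize(q['img'][140:290,230:430],(400,300))]))"
```

```text
low_tin_mid 0.64 [230. 157. 290. 216.] boxmid@z [[501.4, 210.5, 28.0]]
weight_case_lid 0.68 [326. 192. 370. 221.] boxmid@z [[577.4, -205.6, 40.0]]
```

View pics/c14.png

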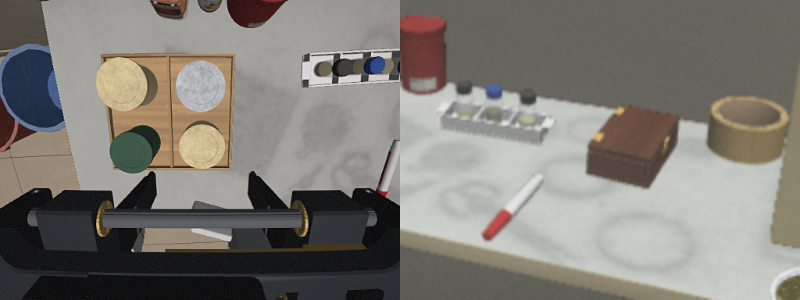

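All four tins stand in their bays, the vial is in the rack's middle cell, and the case is shut.

```bash
python3 -c "
from cell import job_done
print(job_done())"
```

```text
the job is handed in; nothing more can be done
None
```

The vial is in the rack's middle cell, the weight is in its shut case, and both loose tins stand in the bays of their own kind; the job was handed in at about 34 s, and the hand-in returned no verdict.

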